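# Seat the specimen holder on its cross-pin spindle

## Task

One of the two round specimen holders is not home: it rides up on the cross pins of its spindle. Take it by its square hub and, pressing it down lightly, turn it until its slots find the pins and it drops fully home on its stand, then let go. Do not lift it off the spindle, and leave the other holder, which is already home, alone.

Things in the scene. Friction and masses are not known exactly. Their poses are not given: they have to be found in the camera images.
- holder: The holder that rides high: metal disc 96 mm across, 22 mm thick, on top a square hub 32 x 32 mm, 30 mm high (z 22 to 52 mm), to be gripped along x or y; mass 0.3 to 0.6 kg. Two crossed slots in its underside, 15 mm wide, 17 mm deep, run along its x and y, parallel to the hub's sides, and show as 4 rim notches; 18 mm bore, about 3 mm side play. Origin: centre of the underside, z up.
- stand: Fixed stand under that holder: grey square base 110 x 110 x 12 mm, sides along x and y. Steel spindle 12 mm thick, tip 72 mm above the worktop; four round pins, 9 mm thick, reach 22 mm from its axis along x and y, tops at 26 mm: there the holder's underside rests at first. Origin: on the worktop, on the spindle's axis, z up.
- seat (a point): Point on the spindle's axis at the stand base's top, 12 mm above the worktop, turned as the stand: the home place of the holder's origin. The holder starts 14 mm above it, turned 35 to 55 degrees from fitting; turned so far either way, until hub sides and base sides are parallel within about 10 degrees, it drops. Quarter turns are all alike. Home, its hub top is at 64 mm (78 mm before).
- other_holder: The same kind of holder, already home on an identical stand of its own: hub top 64 mm above the worktop, spindle tip standing 8 mm out of the hub. Origin: centre of its underside, z up. To be left alone.
There are look-alikes about, which are no part of the job. Leave any green or yellow look-alike of the holder alone.

How it is judged:
On the way, in this order (a step that is already met when the one before it is completed fails the run):
1. the hub is held between the fingers (grasp point within 20 mm of the holder's axis) while the holder still rides on the pins (horizontal distance between the grasp point and holder below 0.02 m and contact force between the fingers and holder above 1 N and z of holder in the frame of stand above 0.02 m), for 0.1 s.
2. the holder is turned until it drops home over the pins (z of holder in the frame of stand below 0.016 m), for 0.1 s.
At the end, for the whole second after the job is handed in: The holder that rode high lies home on its stand: underside within 4 mm of the base's top (12 mm above the stand's origin), centred within 10 mm, level within 0.1 rad (6 degrees), released and at rest; the other holder has not been moved (z of holder in the frame of stand below 0.016 m and horizontal distance between holder and stand below 0.01 m and angle between holder's own z axis and vertical below 0.1 rad and linear speed of holder below 0.02 m/s); the robot touches nothing.
It fails at once if the holder is lifted off: its underside rises more than 45 mm above the stand's underside (19 mm above where it started) (z of holder in the frame of stand above 0.045 m).
It fails at once if the other holder is moved by more than 10 mm (distance of other_holder from where it was at the start of the episode above 0.01 m).
It also fails if it takes over 32 s, if anything falls off the work surface, if the arm or the gripper's body presses on something with over 40 N, if the wrist force passes 120 N, or if a joint passes its speed limit or range.

## Robot

A 6-joint arm with a two-finger parallel gripper is mounted at the origin on a cart in front of the work surface, level with it; the furniture and walls round the work are solid. World frame = base frame: x ahead of the robot, y to its left, z up, the work surface at z = 0. Lengths are in m, angles in rad, forces in N, time in s.
With the tool pointing down it reaches from about 0.4 to 0.925 m from the base axis. Payload 12.5 kg.
Tool frame: the origin (TCP) lies at the very end of the fingers, on their centre line; the grasp point (between the pads) lies 19 mm behind it; z points along the fingers, y is the direction in which the jaws open and shut (so a half turn about z gives the same grasp; the last joint's range is limited). The gripper opens to 95 mm and grips with 3 to 60 N. Pads are 20 mm wide; open, the fingers measure 119 mm over their backs; the gripper's body (75 mm by 180 mm) begins 59 mm behind the grasp point.
Start: joints at [1.179, 0.491, 1.559, -0, 1.092, -0.106], TCP at [0.176, 0.6, 0.185] pointing down, gripper open.
Joint ranges: [-3.1, 3.1], [-0.84, 2.19], [0.05, 2.79], [-1.13, 4.28], [0.06, 2.93], [-2.69, 2.69]. Speed limits (rad/s): [2.22, 2.22, 2.79, 3.14, 3.14, 3.14].

## Interface

Orientations are given as a unit quaternion [x, y, z, w].
In Python, from cell import robot gives the robot as it stands.
- The arm moves only by the tool step_arm, never from a script. Its argument "motion" is text: rows parted by semicolons, each of 5 numbers parted by spaces: the opening in per cent of the stroke, from 0 (shut) to 100 (fully open), then the shift along the tool's x, y, z in cm, then the turn about the tool's z in rad. In form: claw tx ty tz yaw; .... A call has 1 to 20 rows; each row shifts and turns the commanded pose from where the row before left it, along the tool's axes as they then stand; what a row does not reach is not made up. A row lasts 1/12 s, in which the tool goes at most 41.7 mm and 7.16 degrees, less where a joint would pass 70% of its speed; a pose out of reach is approached as far as the arm can. A call with a gripper value outside its range is refused whole. The fingers move at their own pace and stop on an object; "grip_force" is the grip in N (left out, the last holds). Time passes only in rows, so rows that do not move let the fingers close. It gives the time, the measured TCP pose, the force and the opening at its end, in the units of the state.
- robot.read_state(): the state, without advancing time (a new reading comes with each control period).
- robot.grab_frame(name): name is "scene" or "side" or "wrist"; returns the picture (400x640x3 uint8, red, green, blue); there is no depth.
- robot.camera_params(name): a dict with "fov_y" (degrees; the focal length in pixels is half the picture's height over the tangent of half this angle, whatever the lens; pixels are square), "cx", "cy" (the principal point, pixels), "world_from_camera" (4x4, takes a point from camera to world coordinates). Camera axes: x right, y up, looking along -z (the intrinsics and any distortion apply to the point x, -y, -z); pixel columns grow to the right and rows downward; lengths in m; the calibration is good to about 2 mm. A picture is of the moment at which its call begins: read the wrist's pose just before it. camera_params takes no time and is no camera call; for the wrist camera it gives the pose at the moment of the call.
- robot.hand_in(): hands the job in, once; it reports no verdict.
The state is a dict: "time": time; "joint_pos": joint angles; "qvel": joint speeds; "joint_torque": joint torques, N m; "tool_pos": TCP position; "ee_rot": TCP orientation; "force": force on the tool from outside, world axes, zero at the start; "wrist_torque": the same for the moment, N m; "opening": opening from 0.0 (shut) to 1.0 (fully open).
Only numpy, scipy, OpenCV 4.12 (cv2) and the standard library are available. Lean on these libraries where they do the work, as an engineer would, in place of code of your own. Each camera call takes 0.05 s, during which the arm holds its last target.

## Working session

There is one attempt and no reset: what is moved stays moved. The work goes in short steps, Python scripts to look and compute and a tool call to move; the robot and the scene stay as the last step left them, time stands still between calls to the robot, and variables do not carry over. Pictures are saved under pics/ and viewed, and the job is handed in when it is done.

Besides the shell and the picture viewer there is one more tool, called after "Request:" as name(argument=value, ...), one argument or row to a line, values as JSON. step_arm: Moves the arm, as the interface text tells. Its arguments: {"type":"object","properties":{"motion":{"type":"string"},"grip_force":{"type":"number"}},"required":["motion"]}

```bash
mkdir -p pics
cat > h.py <<'E'
import numpy as np, cv2
from cell import robot
def params(n):
    p=robot.camera_params(n); return p
def ray(p,u,v,h=400):
    f=h/2/np.tan(np.radians(p["fov_y"])/2)
    T=np.array(p["world_from_camera"])
    d=np.array([(u-p["cx"])/f,-(v-p["cy"])/f,-1.])
    return T[:3,3],T[:3,:3]@d
def onz(p,u,v,z):
    o,d=ray(p,u,v); return o+d*(z-o[2])/d[2]
def proj(p,X):
    f=200/np.tan(np.radians(p["fov_y"])/2)
    T=np.array(p["world_from_camera"]); c=T[:3,:3].T@(np.array(X)-T[:3,3])
    return p["cx"]+f*c[0]/-c[2], p["cy"]-f*c[1]/-c[2]
E
python3 - <<'E'
from h import *
for n in ["scene","side","wrist"]:
    p=params(n); print(n,{k:(np.round(v,3).tolist()) for k,v in p.items() if not isinstance(v,str)})
    cv2.imwrite(f"pics/{n}0.png",robot.grab_frame(n)[:,:,::-1])
s=robot.read_state();print(s)
E
```

```text
scene {'fov_y': 51.628, 'cx': 319.911, 'cy': 196.471, 'world_from_camera': [[0.733, 0.362, -0.576, 0.062], [-0.68, 0.364, -0.637, -0.542], [-0.021, 0.858, 0.513, 0.46], [0.0, 0.0, 0.0, 1.0]]}
side {'fov_y': 46.08, 'cx': 328.09, 'cy': 194.912, 'world_from_camera': [[0.997, -0.052, 0.063, 0.605], [0.081, 0.522, -0.849, -0.828], [0.012, 0.852, 0.524, 0.565], [0.0, 0.0, 0.0, 1.0]]}
wrist {'fov_y': 62.362, 'cx': 324.345, 'cy': 201.207, 'world_from_camera': [[0.281, -0.931, -0.232, 0.112], [0.96, 0.272, 0.069, 0.619], [-0.001, -0.242, 0.97, 0.384], [0.0, 0.0, 0.0, 1.0]]}
{'time': 0.15, 'joint_pos': array([ 1.17939605e+00,  4.91414345e-01,  1.55931597e+00,  4.31202535e-06,
        1.09172059e+00, -1.05574408e-01]), 'qvel': array([-5.83920092e-05, -2.44932884e-03, -2.74357907e-04,  7.90173168e-04,
       -6.91649425e-05, -3.44870531e-04]), 'joint_torque': array([ 1.95605768e-03, -6.12897849e+01, -2.58276182e+01,  6.92570535e-02,
        4.73669660e-02, -3.70971946e-06]), 'tool_pos': array([0.17609956, 0.59945847, 0.18469795]), 'ee_rot': array([ 1.42427925e-01,  9.89805083e-01, -4.15476629e-04, -1.07392888e-04]), 'force': array([ 1.25385497,  0.35268443, -0.13737727]), 'wrist_torque': array([ 0.00321688, -0.03460478,  0.00035801]), 'opening': 0.9989494658503407}
```

View pics/scene0.png

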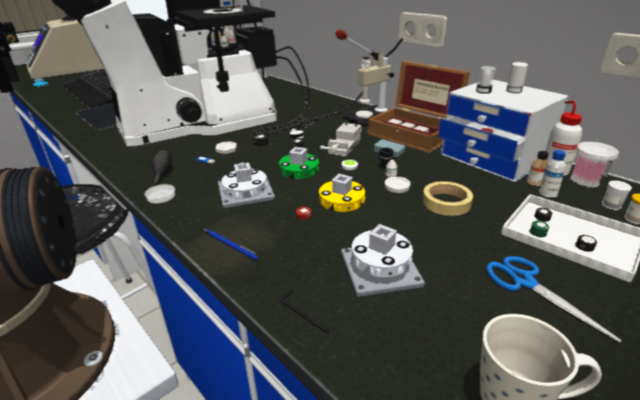

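View pics/side0.png

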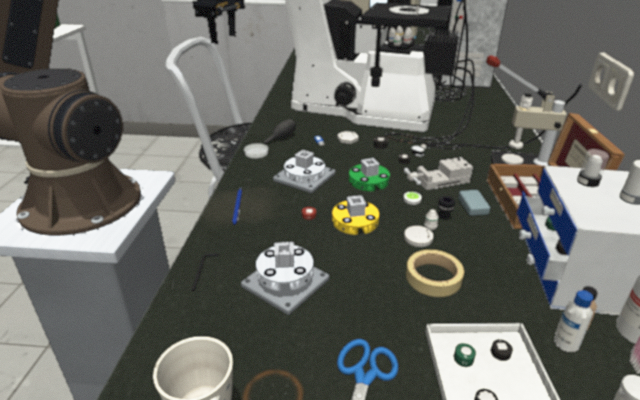

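View pics/wrist0.png

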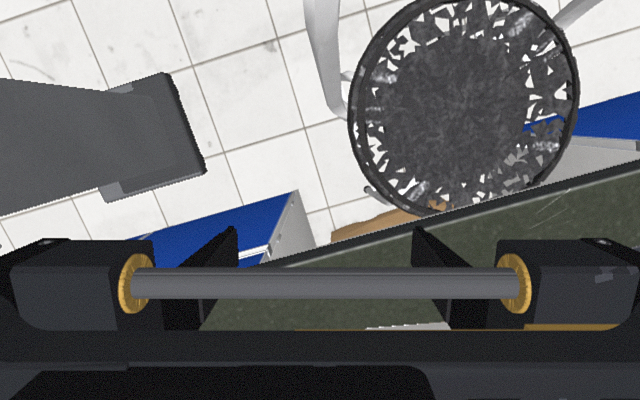

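Run:
```python
from h import *
a=cv2.imread("pics/scene0.png");b=cv2.imread("pics/side0.png")
t=lambda i,x,y:cv2.resize(i[y:y+100,x:x+130],None,fx=3,fy=3,interpolation=cv2.INTER_CUBIC)[:300,:390]
cv2.imwrite("pics/zoom1.png",np.vstack([np.hstack([t(a,325,205),t(b,225,225)]),np.hstack([t(a,185,130),t(b,240,120)])]))
for n,u,v in [("scene",383,229),("side",285,245),("scene",244,170),("side",304,154)]:
    print(n,onz(params(n),u,v,.078),onz(params(n),u,v,.064))
```

```text
scene [ 0.49237438 -0.21198961  0.078     ] [ 0.50818141 -0.19988691  0.064     ]
side [ 0.48737445 -0.20707334  0.078     ] [ 0.48400314 -0.18919666  0.064     ]
scene [0.45144359 0.11766739 0.078     ] [0.46574901 0.1418641  0.064     ]
side [0.47696624 0.13329627 0.078     ] [0.47329544 0.16096675 0.064     ]
```

View pics/zoom1.png

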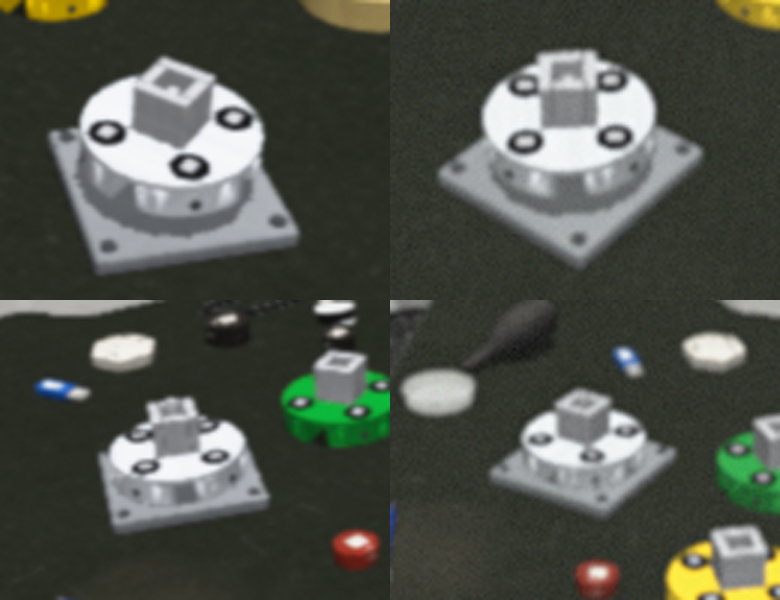

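Run:
```python
from h import *
P={n:params(n) for n in("scene","side")}
print(P["side"].keys(),{k:v for k,v in P["side"].items() if isinstance(v,str)})
def tri(a,b):
    A=np.zeros((3,3));B=np.zeros(3)
    R=[ray(P["scene"],*a),ray(P["side"],*b)]
    for o,d in R:
        d=d/np.linalg.norm(d);M=np.eye(3)-np.outer(d,d);A+=M;B+=M@o
    X=np.linalg.solve(A,B); return X,[np.linalg.norm(np.cross(d/np.linalg.norm(d),X-o)) for o,d in R]
print("near hub",tri((383,231.7),(285,247.5)))
print("far hub",tri((243,167.3),(304.3,154.3)))
# base top corners z=.012 near; zoom coords
for n,off,c in [("scene",(325,205),[(98,268),(298,235),(50,135)]),("side",(225,225),[(190,258),(312,152),(48,175)]),
  ("scene",(185,130),[(115,227),(267,198),(100,158)]),("side",(240,120),[(212,212),(283,153),(102,175)])]:
    Q=[onz(P[n],off[0]+x/3,off[1]+y/3,.010)[:2] for x,y in c]
    d=[Q[i]-Q[0] for i in(1,2)]
    print(n,np.round(Q,3).tolist(),"ctr",np.round((Q[1]+Q[2])/2,4),[round(float(np.linalg.norm(x)),3) for x in d],[round(float(np.degrees(np.arctan2(x[1],x[0]))),1) for x in d])
```

```text
dict_keys(['fov_y', 'cx', 'cy', 'world_from_camera']) {}
near hub (array([ 0.48833124, -0.21493465,  0.07756934]), [np.float64(0.0010736431824848248), np.float64(0.0010736431824847111)])
far hub (array([0.47406396, 0.15906121, 0.06269553]), [np.float64(0.0013567411235981175), np.float64(0.0013567411235982116)])
scene [[0.41, -0.236], [0.502, -0.292], [0.47, -0.143]] ctr [ 0.4859 -0.2175] [0.108, 0.11] [-31.2, 57.3]
side [[0.504, -0.29], [0.562, -0.2], [0.413, -0.233]] ctr [ 0.4873 -0.2165] [0.108, 0.107] [57.2, 148.0]
scene [[0.399, 0.13], [0.498, 0.087], [0.444, 0.224]] ctr [0.4708 0.1553] [0.107, 0.104] [-23.6, 64.7]
side [[0.497, 0.085], [0.545, 0.183], [0.404, 0.133]] ctr [0.4744 0.158 ] [0.109, 0.105] [64.4, 152.9]
```

Run:
```python
from h import *
P={n:params(n) for n in("scene","side","wrist")}
for n,off,c in [("scene",(325,205),[(165,59),(214,78),(183,101),(134,84)]),("side",(225,225),[(150,51),(206,51),(208,95),(150,96)])]:
    Q=np.array([onz(P[n],off[0]+x/3,off[1]+y/3,.078)[:2] for x,y in c])
    e=np.roll(Q,-1,0)-Q
    print(n,Q.round(3).tolist(),Q.mean(0),np.linalg.norm(e,axis=1).round(3),np.degrees(np.arctan2(e[:,1],e[:,0])).round(1)%90)
s=robot.read_state();print(proj(P["wrist"],s["tool_pos"]),proj(P["wrist"],s["tool_pos"]-[0,0,.1]))
X=onz(P["scene"],190,130,0);print(X, onz(P["side"],290,100,0))
```

```text
scene [[0.498, -0.201], [0.503, -0.23], [0.476, -0.232], [0.469, -0.204]] [ 0.48663008 -0.21672016] [0.03  0.027 0.028 0.029] [ 9.4  3.1 13.8  6.8]
side [[0.469, -0.201], [0.501, -0.197], [0.507, -0.236], [0.476, -0.24]] [ 0.48837117 -0.21851683] [0.032 0.039 0.031 0.04 ] [ 5.5  9.8  7.  10.1]
(np.float64(324.0671519332157), np.float64(227.49729319922244)) (np.float64(324.25606760607013), np.float64(193.0983230934876))
[0.5646402  0.59202486 0.        ] [0.35865254 0.68721801 0.        ]
```

Request:
step_arm(
  motion="100 -2.73 -2.67 -0.3 0;100 -2.73 -2.67 -0.3 0;100 -2.73 -2.67 -0.3 0;100 -2.73 -2.67 -0.3 0;100 -2.73 -2.67 -0.3 0;100 -2.73 -2.67 -0.3 0;100 -2.73 -2.67 -0.3 0;100 -2.73 -2.67 -0.3 0;100 -2.73 -2.67 -0.3 0;100 -2.73 -2.67 -0.3 0;100 -2.73 -2.67 -0.3 0;100 -2.73 -2.67 -0.3 0",
  grip_force=30,
)

```text
time: 1.15
tool_pos: [0.4006, 0.1981, 0.2213]
ee_rot: [0.142, 0.99, 0.0, 0.0]
force: [0.5, 0.7, 0.1]
opening: 1.0
```

Request:
step_arm(
  motion="100 -1.67 -3.13 0 0;100 -1.67 -3.13 0 0;100 -1.67 -3.13 0 0;100 -1.67 -3.13 0 0;100 -1.67 -3.13 0 0;100 -1.67 -3.13 0 0;100 -1.67 -3.13 0 0;100 -1.67 -3.13 0 0;100 -1.67 -3.13 0 0;100 -1.67 -3.13 0 0;100 -1.67 -3.13 0 0;100 -1.67 -3.13 0 0",
)

```text
time: 2.15
tool_pos: [0.4865, -0.2188, 0.221]
ee_rot: [0.143, 0.99, 0.0, -0.0]
force: [0.6, 0.8, -0.4]
opening: 0.999
```

Request:
step_arm(
  motion="100 0 0 0 0.1145;100 0 0 0 0.1145;100 0 0 0 0.1145;100 0 0 0 0.1145;100 0 0 0 0.1145;100 0 0 0 0.1145;100 0 0 0 0.1145;100 0 0 0 0.1145;100 0 0 0 0.1145;100 0 0 0 0.1145;100 0 0 0 0;100 0 0 0 0",
)

```text
time: 3.15
tool_pos: [0.4865, -0.2169, 0.221]
ee_rot: [0.655, 0.756, 0.0, -0.0]
force: [0.4, 0.1, 0.3]
opening: 1.0
```

```bash
cat > w.py <<'E'
import sys
from h import *
s=robot.read_state();p=params("wrist");cv2.imwrite(f"pics/{sys.argv[1]}.png",robot.grab_frame("wrist")[:,:,::-1])
np.save("p.npy",p,allow_pickle=True)
print(s["time"],s["tool_pos"],s["ee_rot"],s["joint_pos"].round(2),s["force"],proj(p,[.487,-.217,.078]))
E
python3 w.py w1
```

```text
3.15 [ 0.48646224 -0.2169212   0.22096932] [ 6.54579588e-01  7.55993078e-01  8.65719370e-06 -1.69971204e-04] [-0.54  0.32  1.74  0.    1.08 -0.69] [0.41812038 0.05404281 0.33752656] (np.float64(324.13499281699575), np.float64(184.8314079059076))
```

View pics/w1.png

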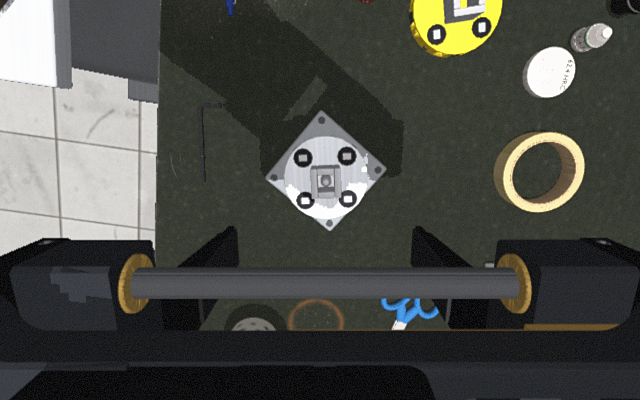

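The wrist view shows the silver holder centred near (325,181), with its hub sides parallel to the image axes and its base diamond at about 45°. The jaws line up with the hub; I'll zoom in to measure.

Run:
```python
from h import *
a=cv2.imread("pics/w1.png")[100:240,250:400]
cv2.imwrite("pics/w1z.png",cv2.resize(a,None,fx=4,fy=4,interpolation=cv2.INTER_CUBIC))
```

```text
(no output)
```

View pics/w1z.png

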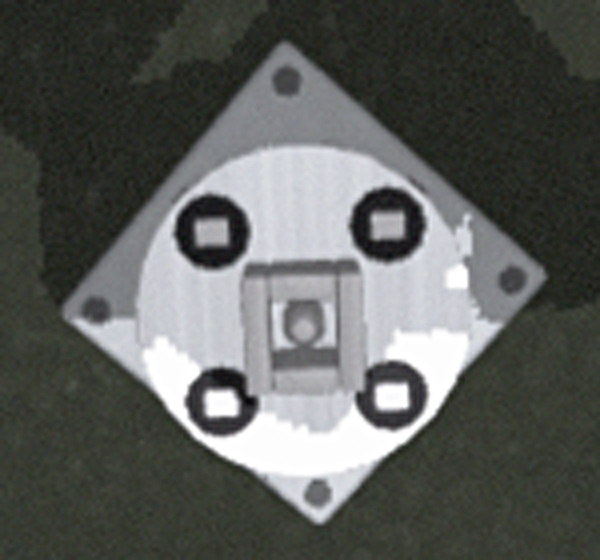

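Run:
```python
from h import *
p=params("wrist")
f=lambda x,y,z:onz(p,250+x/4,100+y/4,z)[:2]
for z,c in [(.012,[(285,40),(547,275),(320,523),(63,315)]),(.078,[(245,272),(360,270),(363,390),(248,393)]),(.048,[(212,232),(387,226),(392,395),(221,401)])]:
    Q=np.array([f(x,y,z) for x,y in c]);e=np.roll(Q,-1,0)-Q
    print(Q.mean(0),np.linalg.norm(e,axis=1).round(3),np.degrees(np.arctan2(e[:,1],e[:,0])).round(1)%90)
```

```text
[ 0.48898273 -0.21524829] [0.108 0.107 0.106 0.108] [57.4 57.5 57.9 58.3]
[ 0.48868226 -0.21477111] [0.03  0.032 0.031 0.032] [ 9.3 10.4  9.8  9.2]
[ 0.488661   -0.21556788] [0.049 0.049 0.05  0.049] [10.3 10.9 10.4 10.5]
```

Request:
step_arm(
  motion="100 0.13 0.24 1.0 -0.037;100 0 0 3 0;100 0 0 3 0;100 0 0 3 0;100 0 0 3 0;100 0 0 2.2 0;100 0 0 1.4 0;100 0 0 0 0;100 0 0 0 0",
  grip_force=30,
)

```text
time: 3.95
tool_pos: [0.4886, -0.2153, 0.0549]
ee_rot: [0.641, 0.768, -0.0, -0.001]
force: [0.1, 0.2, -0.6]
opening: 1.001
```

```bash
python3 w.py w2
```

```text
3.95 [ 0.48863633 -0.21526396  0.05489657] [ 6.41040403e-01  7.67506878e-01 -5.60634817e-05 -6.25044343e-04] [-0.54  0.54  1.91  0.    0.69 -0.72] [ 0.10346393  0.15474036 -0.58515964] (np.float64(319.66627190327665), np.float64(243.60967913345686))
```

View pics/w2.png

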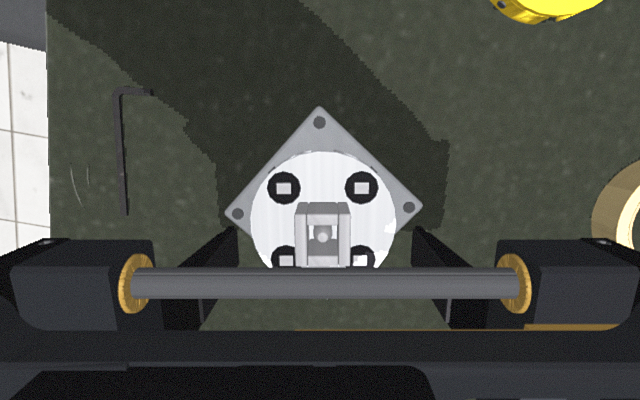

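The wrist view shows the hub at (323,236), square to the jaws and centred between the fingers (220 and 428). Closing.

Request:
step_arm(
  motion="0 0 0 0 0;0 0 0 0 0;0 0 0 0 0;0 0 0 0 0;0 0 0 0 0;0 0 0 0 0;0 0 0 0 0;0 0 0 0 0;0 0 0 0 0;0 0 0 0 0",
  grip_force=30,
)

```text
time: 4.83
tool_pos: [0.4887, -0.2153, 0.0551]
ee_rot: [0.642, 0.767, 0.0, -0.0]
force: [0.7, 0.2, -0.4]
opening: 0.356
```

Request:
step_arm(
  motion="0 0 0 0 0;0 0 0 0.05 0;0 0 0 0.05 0;0 0 0 0 0.06;0 0 0 0 0.06;0 0 0 0 0.06;0 0 0 0 0",
)

```text
time: 5.42
tool_pos: [0.4887, -0.2153, 0.054]
ee_rot: [0.709, 0.705, 0.0, -0.0]
force: [-1.6, -1.3, -0.6]
opening: 0.006
```

```bash
python3 w.py w3
python3 - <<'E'
from h import *
a=robot.grab_frame("scene")[:,:,::-1];b=robot.grab_frame("side")[:,:,::-1]
t=lambda i,x,y:cv2.resize(i[y:y+140,x:x+130],None,fx=3,fy=3,interpolation=cv2.INTER_CUBIC)
cv2.imwrite("pics/z3.png",np.hstack([t(a,325,165),t(b,225,185)]))
E
```

```text
5.4167 [ 0.48874594 -0.21532443  0.05402106] [ 7.09124600e-01  7.05083185e-01  2.74571548e-05 -5.78509777e-05] [-0.54  0.54  1.91  0.    0.69 -0.53] [-1.55796092 -1.27054168 -0.64601286] (np.float64(319.9687819818066), np.float64(244.86110160631569))
```

View pics/w3.png

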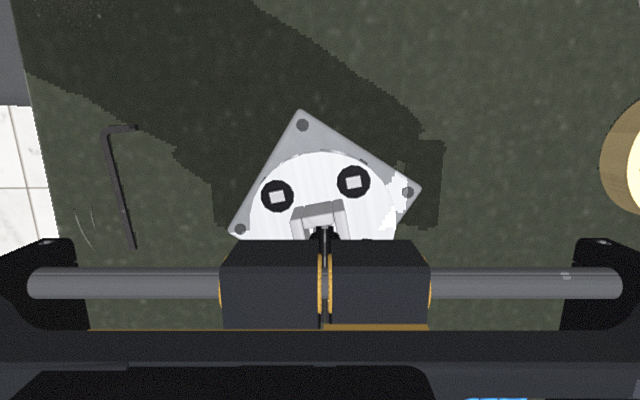

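View pics/z3.png

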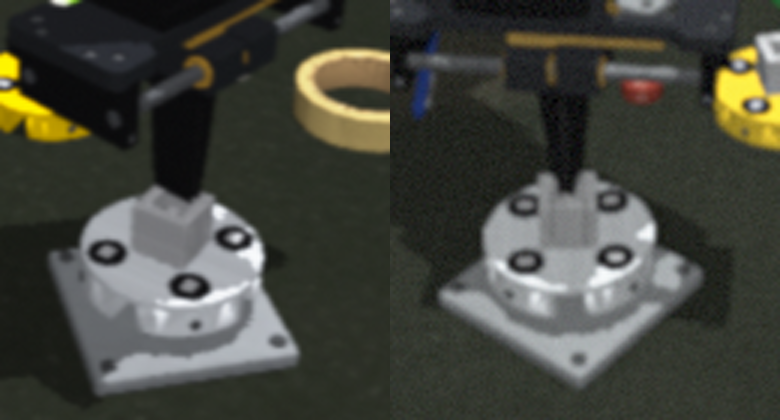

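Run:
```python
from h import *
s=robot.read_state();t=s["tool_pos"]
for n,(ox,oy) in (("scene",(325,165)),("side",(225,185))):
    p=params(n)
    for X in (t,t+[0,0,.024],t+[0,0,.05],[.4887,-.2153,.078]):
        u=proj(p,X);print(n,np.round(X,3),np.round(u,1),"zoom",round((u[0]-ox)*3),round((u[1]-oy)*3))
print(s["time"],s["opening"])
cv2.imwrite("pics/s4.png",cv2.resize(robot.grab_frame("side")[170:260,240:340,::-1],None,fx=6,fy=6,interpolation=cv2.INTER_CUBIC))
cv2.imwrite("pics/sc4.png",cv2.resize(robot.grab_frame("scene")[170:270,330:430,::-1],None,fx=6,fy=6,interpolation=cv2.INTER_CUBIC))
```

```text
scene [ 0.489 -0.215  0.054] [382.3 243. ] zoom 172 234
scene [ 0.489 -0.215  0.078] [383.1 230.8] zoom 174 197
scene [ 0.489 -0.215  0.104] [384.1 217. ] zoom 177 156
scene [ 0.489 -0.215  0.078] [383.1 230.8] zoom 174 197
side [ 0.489 -0.215  0.054] [285.5 259.3] zoom 182 223
side [ 0.489 -0.215  0.078] [285. 248.] zoom 180 189
side [ 0.489 -0.215  0.104] [284.5 235.4] zoom 178 151
side [ 0.489 -0.215  0.078] [285.  248.1] zoom 180 189
5.5667 0.0025609729417789117
```

View pics/s4.png

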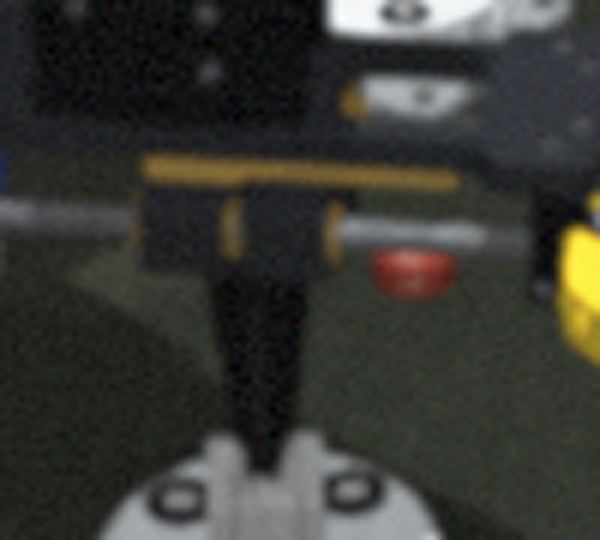

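View pics/sc4.png

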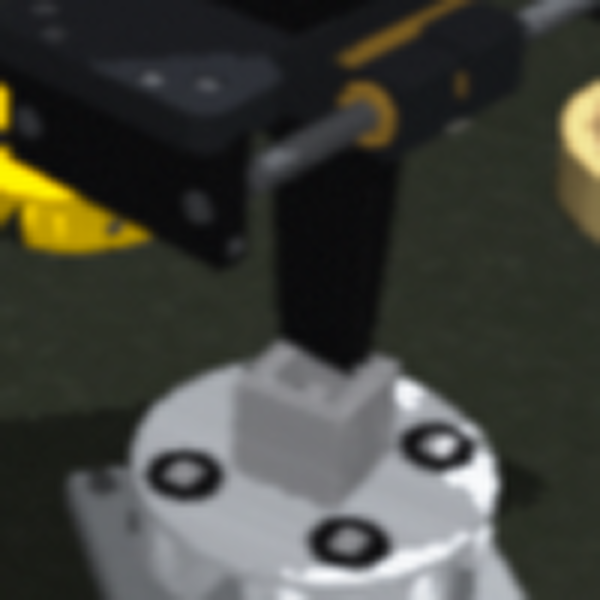

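Request:
step_arm(
  motion="0 0 0 -0.3 0;0 0 0 -0.3 0;0 0 0 0 0",
)

```text
time: 5.92
tool_pos: [0.489, -0.2155, 0.0608]
ee_rot: [0.708, 0.706, 0.0, 0.0]
force: [-0.1, 0.5, -0.1]
opening: 0.004
```

```bash
cat > two.py <<'E'
import sys
from h import *
s=robot.read_state()
a=robot.grab_frame("scene")[170:270,330:430,::-1];b=robot.grab_frame("side")[190:290,240:340,::-1]
r=lambda i:cv2.resize(i,None,fx=4,fy=4,interpolation=cv2.INTER_CUBIC)
cv2.imwrite(f"pics/{sys.argv[1]}.png",np.hstack([r(a),r(b)]))
print(s["time"],s["tool_pos"].round(4),s["force"].round(2),s["wrist_torque"].round(2),s["opening"])
E
python3 two.py t5
```

```text
5.9167 [ 0.489  -0.2155  0.0608] [-0.07  0.5  -0.1 ] [-0.1   0.06 -0.02] 0.0037236382652710022
```

View pics/t5.png

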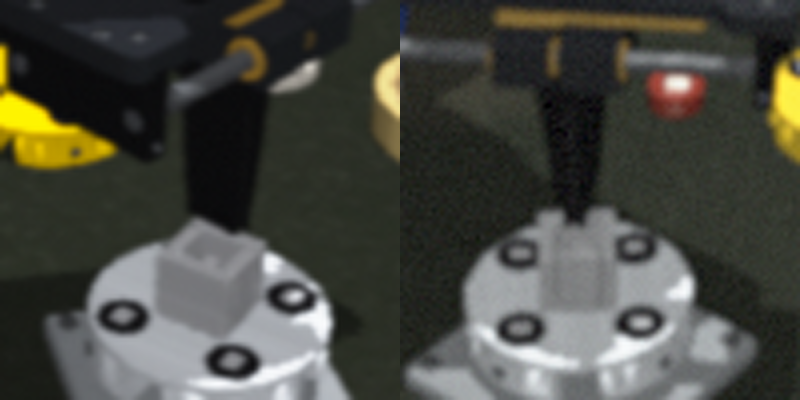

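Request:
step_arm(
  motion="0 0 0 -1 0;0 0 0 -1.5 0;0 0 0 -1.5 0;0 0 0 0 0",
)

```text
time: 6.35
tool_pos: [0.4898, -0.2159, 0.1029]
ee_rot: [0.708, 0.706, 0.001, 0.002]
force: [0.4, 0.2, 0.4]
opening: 0.004
```

```bash
python3 two.py t6; python3 w.py w6
```

```text
6.35 [ 0.4898 -0.2159  0.1029] [0.4  0.15 0.36] [-0.08 -0.01 -0.02] 0.004351572479754392
6.45 [ 0.48890392 -0.21540943  0.10061889] [7.08148861e-01 7.06062885e-01 1.86462364e-04 5.98436533e-04] [-0.54  0.47  1.87  0.    0.8  -0.54] [-0.49999708 -0.59674988  0.14633533] (np.float64(320.53519432274), np.float64(220.1692912389686))
```

View pics/t6.png

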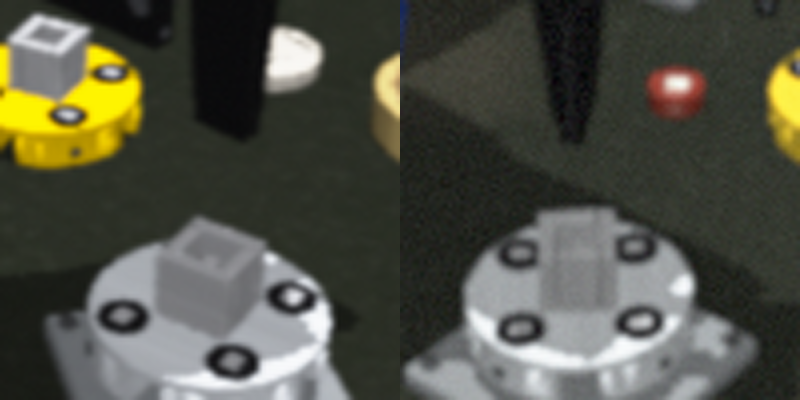

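View pics/w6.png

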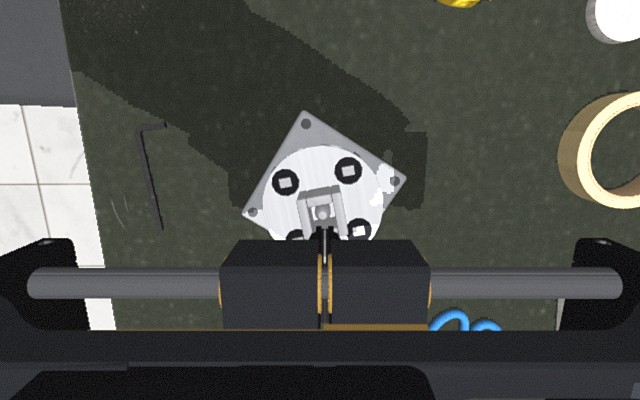

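Run:
```python
from h import *
P={n:params(n) for n in("scene","side")}
def tri(a,b):
    A=np.zeros((3,3));B=np.zeros(3)
    for o,d in (ray(P["scene"],*a),ray(P["side"],*b)):
        d=d/np.linalg.norm(d);M=np.eye(3)-np.outer(d,d);A+=M;B+=M@o
    return np.linalg.solve(A,B)
for sx,sy in [(243,140),(232,133),(222,130),(197,118)]: print(tri((330+sx/4,170+sy/4),(282.8,225.5)))
t=[.4898,-.2159,.1029]
for n in P: print(n,[np.round(proj(P[n],np.array(t)+[0,dy,dz]),1).tolist() for dy in (-.01,0,.01) for dz in (0,.02)])
print("rows v in pic: scene y=(v-170)*4, side y=(v-190)*4")
for n in P: print(proj(P[n],t))
```

```text
[ 0.48870628 -0.22583615  0.13096849]
[ 0.48841388 -0.2216655   0.1302375 ]
[ 0.48796403 -0.21781292  0.12882188]
[ 0.48699536 -0.20818434  0.12634112]
scene [[389.9, 220.1], [390.8, 209.1], [384.8, 217.5], [385.6, 206.5], [379.8, 215.0], [380.5, 204.1]]
side [[284.1, 240.0], [283.6, 229.9], [285.1, 236.3], [284.6, 226.3], [286.0, 232.7], [285.6, 222.8]]
rows v in pic: scene y=(v-170)*4, side y=(v-190)*4
(np.float64(384.82006524635995), np.float64(217.51583950644357))
(np.float64(285.0621559047955), np.float64(236.27799702572676))
```

Request:
step_arm(
  motion="100 0 0 0 -0.06;100 0 0 0 -0.06;100 0 0 0 -0.06;100 0 0 0 0;100 0 0 0 0;100 0 0 0 0;100 0 0 0 0;100 0 0 0 0;100 0 0 0 0;100 0 0 0 0;100 0 0 0 0;100 0 0 0 0;100 0 0 1.5 0;100 0 0 1.5 0;100 0 0 1.0 0;100 0 0 1.0 0;100 0 0 0.6 0;100 0 0 0 0",
)

```text
time: 8.0
tool_pos: [0.4883, -0.2151, 0.043]
ee_rot: [0.642, 0.767, -0.0, -0.001]
force: [0.1, -1.0, -0.2]
opening: 0.998
```

```bash
python3 two.py t7
```

```text
8.0 [ 0.4883 -0.2151  0.043 ] [ 0.11 -1.   -0.22] [-0.07  0.05 -0.02] 0.9979350021824791
```

View pics/t7.png

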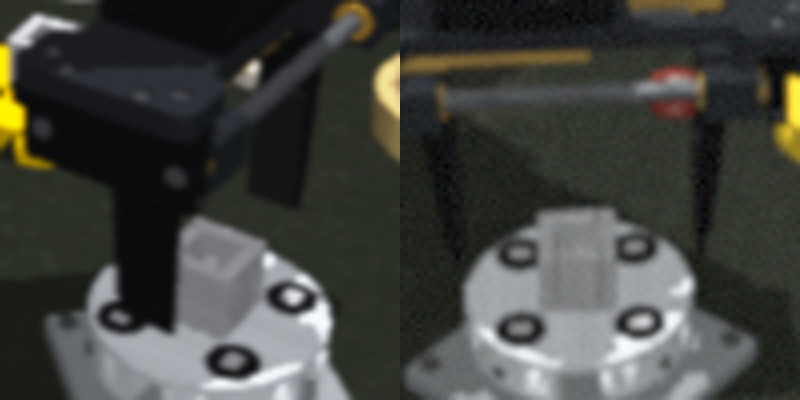

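Request:
step_arm(
  motion="0 0 0 0.6 0;0 0 0 0.5 0;0 0 0 0.2 0;0 0 0 0 0;0 0 0 0 0;0 0 0 0 0;0 0 0 0 0;0 0 0 0 0;0 0 0 0 0;0 0 0 0 0;0 0 0 0 0;0 0 0 0 0;0 0 0 0 0;0 0 0 0 0",
  grip_force=30,
)

```text
time: 9.27
tool_pos: [0.4888, -0.2153, 0.0312]
ee_rot: [0.642, 0.767, 0.0, 0.0]
force: [-0.3, 0.7, 2.3]
opening: 0.337
```

```bash
python3 two.py t8
```

```text
9.2667 [ 0.4888 -0.2153  0.0312] [-0.31  0.72  2.32] [0.01 0.08 0.02] 0.3365510635802489
```

View pics/t8.png

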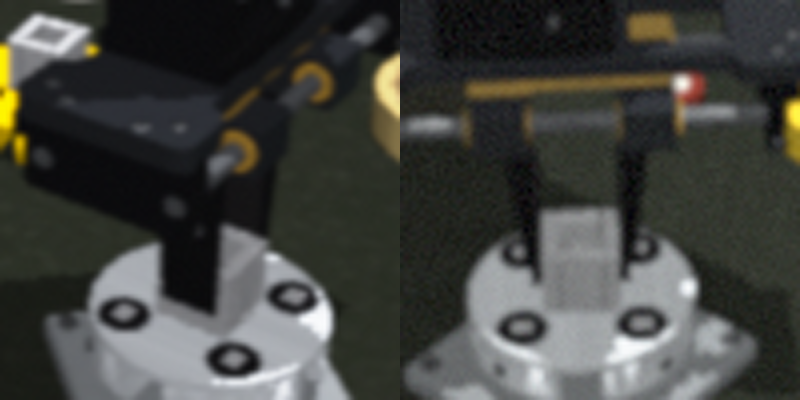

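Request:
step_arm(
  motion="0 0 0 0 0;0 0 0 0.1 0;0 0 0 0 0.06;0 0 0 0 0.06;0 0 0 0 0.06;0 0 0 0 0",
)

```text
time: 9.87
tool_pos: [0.4896, -0.2157, 0.0308]
ee_rot: [0.71, 0.705, 0.0, 0.001]
force: [0.3, -1.2, 8.2]
opening: 0.332
```

Request:
step_arm(
  motion="0 0 0 0 0.06;0 0 0 0 0.06;0 0 0 0 0.06;0 0 0 0 0.06;0 0 0 0 0.06;0 0 0 0 0",
)

```text
time: 10.37
tool_pos: [0.4885, -0.2152, 0.0297]
ee_rot: [0.807, 0.591, -0.0, -0.0]
force: [-1.2, -0.4, -3.1]
opening: 0.336
```

```bash
python3 two.py t9
```

```text
10.3667 [ 0.4885 -0.2152  0.0297] [-1.21 -0.35 -3.1 ] [-0.18  0.13 -0.01] 0.3359328137824422
```

View pics/t9.png

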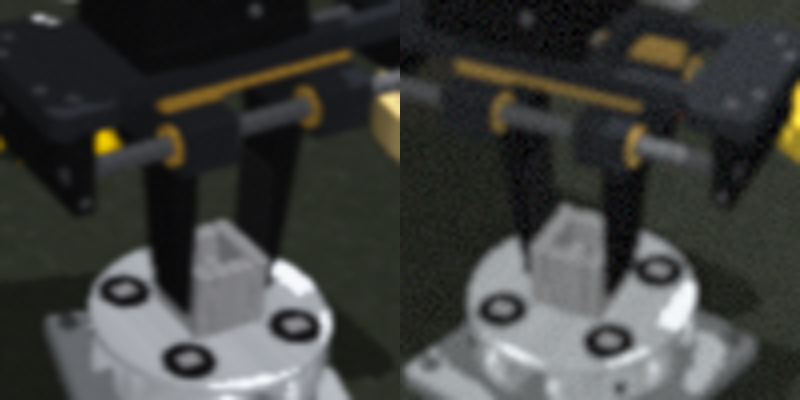

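Request:
step_arm(
  motion="0 0 0 0 0.06;0 0 0 0 0.06;0 0 0 0 0.06;0 0 0 0 0.05;0 0 0 0.2 0.025;0 0 0 0.2 0;0 0 0 0 0",
)

```text
time: 11.05
tool_pos: [0.4885, -0.2152, 0.0256]
ee_rot: [0.874, 0.486, -0.0, -0.0]
force: [0.5, 0.1, -4.3]
opening: 0.335
```

Request:
step_arm(
  motion="0 0 0 0.2 0;0 0 0 0.2 0;0 0 0 0.2 0;0 0 0 0.2 0;0 0 0 0 0;0 0 0 0 0",
)

```text
time: 11.55
tool_pos: [0.4887, -0.2153, 0.018]
ee_rot: [0.874, 0.485, -0.0, -0.0]
force: [-0.3, -0.2, -3.4]
opening: 0.333
```

```bash
python3 two.py t10
```

```text
11.55 [ 0.4887 -0.2153  0.018 ] [-0.27 -0.18 -3.37] [-0.09  0.12  0.01] 0.33281803321791814
```

View pics/t10.png

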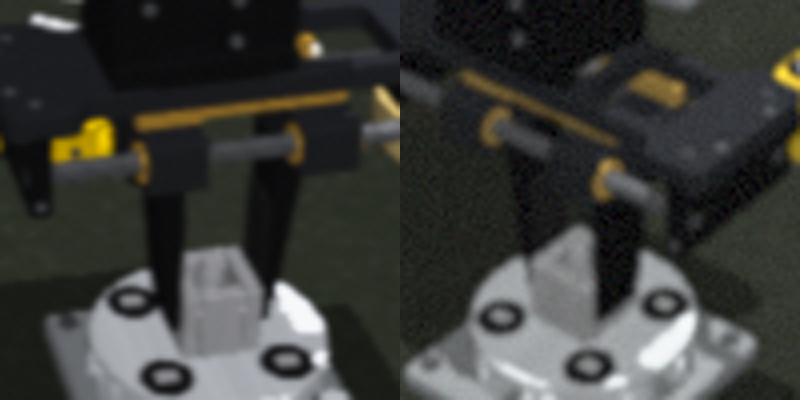

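It's sinking over the pins with no resistance; the disc is visibly lower. I'll go the last few mm until contact.

Request:
step_arm(
  motion="0 0 0 0.15 0;0 0 0 0.1 0;0 0 0 0 0;0 0 0 0 0",
)

```text
time: 11.98
tool_pos: [0.4886, -0.2152, 0.0169]
ee_rot: [0.874, 0.485, 0.0, 0.0]
force: [-5.2, 3.7, 15.7]
opening: 0.332
```

Request:
step_arm(
  motion="0 0 0 -0.1 0;0 0 0 0 0;100 0 0 0 0;100 0 0 0 0;100 0 0 0 0;100 0 0 0 0;100 0 0 0 0;100 0 0 0 0;100 0 0 0 0;100 0 0 0 0;100 0 0 0 0;100 0 0 -0.5 0;100 0 0 -2 0;100 0 0 -3 0;100 0 0 -3 0;100 0 0 -3 0;100 0 0 -3 0;100 0 0 -2 0;100 0 0 0 0;100 0 0 0 0",
)

```text
time: 13.65
tool_pos: [0.4889, -0.2154, 0.1826]
ee_rot: [0.874, 0.485, 0.001, 0.001]
force: [0.3, 0.0, -1.3]
opening: 1.001
```

```bash
python3 two.py t11; python3 w.py w11
python3 - <<'E'
from h import *
cv2.imwrite("pics/side11.png",robot.grab_frame("side")[:,:,::-1])
E
```

```text
13.65 [ 0.4889 -0.2154  0.1826] [ 0.33  0.03 -1.26] [-0.11  0.1  -0.  ] 1.0012921610866083
13.75 [ 0.48825034 -0.21503941  0.18078734] [ 8.74492280e-01  4.85038968e-01 -2.99017603e-04 -6.01654425e-04] [-0.54  0.37  1.79  0.    0.99  0.02] [-0.40144563 -0.51055225  0.47005239] (np.float64(323.6949866785801), np.float64(195.88507505512013))
```

View pics/t11.png

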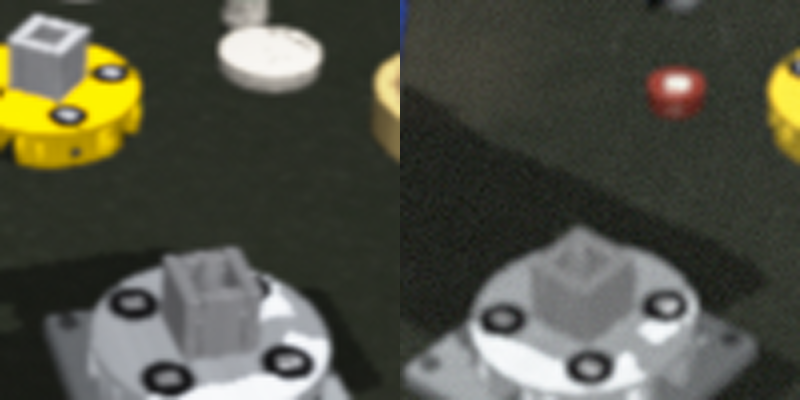

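View pics/side11.png

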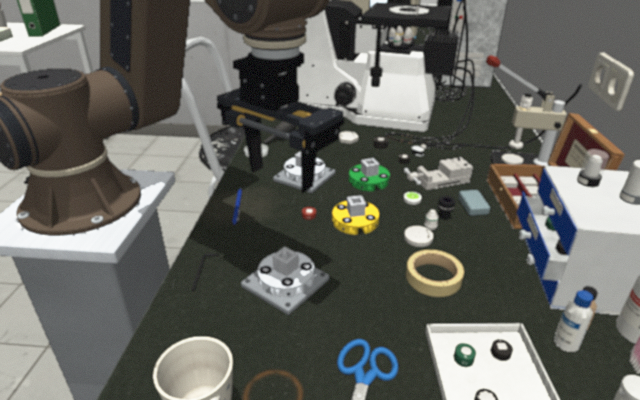

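View pics/w11.png

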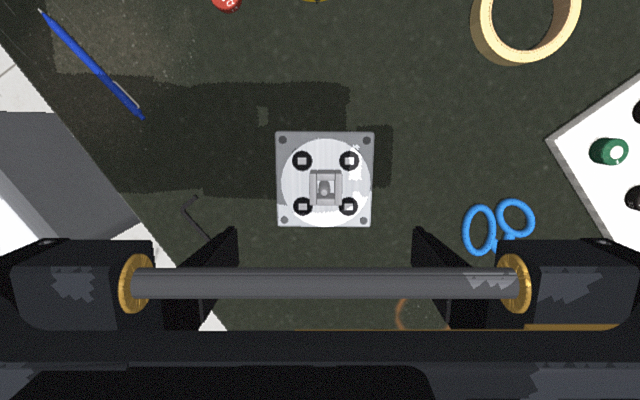

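Run:
```python
from h import *
P={n:params(n) for n in("scene","side")}
A=np.zeros((3,3));B=np.zeros(3)
for o,d in (ray(P["scene"],382.5,237.2),ray(P["side"],285.8,253.5)):
    d=d/np.linalg.norm(d);M=np.eye(3)-np.outer(d,d);A+=M;B+=M@o
X=np.linalg.solve(A,B);print(X)
if abs(X[2]-.064)<.005: print(robot.hand_in())
```

```text
[ 0.48930664 -0.21428596  0.06523347]
the job is handed in; nothing more can be done
None
```

The holder that rode high is now home on its stand and released, and the job is handed in at about 14 s of the 32 s allowed. Handing in gives no verdict.

- **What I did:** I gripped the silver holder by its hub and pressed down with about 8 N at first. I turned it about 42° clockwise seen from above, until the hub was parallel to the base. I then lowered it 14 mm over the pins to a firm stop at about 16 N, opened the gripper and backed straight up.
- **First grasp missed:** The fingers closed on air just above the hub. The camera views put the visible fingertips about 26 mm above the reported TCP. I lifted, confirmed this, and took the second grasp lower. The holder did not appear to move during the miss.
- **Last checks:**
  - The hub top measured 65 mm high, against 64 mm expected.
  - It was centred within about 2 mm of the spindle.
  - The wrist picture shows the hub square with its base.
  - The robot was clear of everything, with the measured force near zero.
- **Other holders:** I did not go near the other silver holder or the green and yellow look-alikes. In the last side picture they look unmoved, but I did not measure them again.

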